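Clear the vacuum manifold of used resin filters and pump it down for the leak check

TASK

The laminating is done: push back the sprung sleeve of every quick coupling on the vacuum manifold that holds a resin filter, pull the filter out so that the sleeve snaps fully forward again, and put all the filters in the steel tray, standing or lying. Once the couplings are empty and the filters are in the tray, give the hand pump's lever exactly five full strokes, down to its stop and right back up each time, to draw the vacuum for the leak check. Leave the carton, tape, spanner and rivet jar where they are.

Things in the scene. Friction and masses are not known exactly. Their poses are not given: they have to be found in the camera images.
- station: Vacuum station, one bolted-down unit: plate 175 x 390 mm, manifold with five upright quick couplings in a row, hand pump with gauge at the +y end. Origin: on the table under the row; y runs along the row, -x looks to the robot, yaw up to 15 degrees. Couplings at x 0, y -172, -112, -52, 8, 68 mm; pump drum (96 mm across, 128 mm high) at x 0, y 148; gauge at x 88, y 148, 99 mm high.
- coupling0 (a point): Fixed point: centre of the upper face of coupling 0's sleeve when fully forward, 82 mm over the table. The sleeve is a knurled steel ring round the coupling, outer diameter 50, bore 30, height 32 mm; neighbours are 60 mm apart. It is pulled back by pushing it straight down 7 mm to its stop, e.g. with a fingertip on its upper face either side of the filter; spring 7 N at first, 13 N at the stop.
- coupling1 (a point): The same for coupling 1. All couplings work alike: some 5 mm down the nipple is unlocked and the valve spring lifts the filter by 6 mm. Let go then, the sleeve stays about 2 mm back against the freed nipple and the filter stands loose in the bore; lifted 20 mm more it is out and the sleeve snaps forward. A filter not freed so is locked and cannot be pulled out.
- coupling2 (a point): The same for coupling 2. A coupling without a filter is empty, its sleeve forward. Behind the couplings (station x 50 to 102 mm) lies the steel vacuum reservoir, 62 mm high.
- coupling3 (a point): The same for coupling 3.
- coupling4 (a point): The same for coupling 4, the one next to the pump.
- sleeve0 (a joint): How far the sleeve of coupling 0 is pushed back (down), m: 0 fully forward, 0.007 at its stop, about 0.002 while a freed nipple still stands in it.
- sleeve1 (a joint): How far the sleeve of coupling 1 is pushed back (down), m: 0 fully forward, 0.007 at its stop, about 0.002 while a freed nipple still stands in it.
- sleeve2 (a joint): How far the sleeve of coupling 2 is pushed back (down), m: 0 fully forward, 0.007 at its stop, about 0.002 while a freed nipple still stands in it.
- sleeve3 (a joint): How far the sleeve of coupling 3 is pushed back (down), m: 0 fully forward, 0.007 at its stop, about 0.002 while a freed nipple still stands in it.
- sleeve4 (a joint): How far the sleeve of coupling 4 is pushed back (down), m: 0 fully forward, 0.007 at its stop, about 0.002 while a freed nipple still stands in it.
- filter_a: Resin filter, 66 mm long, 55 to 115 g, starts locked upright in coupling 0. Origin: middle of the clear bowl, on the axis; z runs from nipple to hose barb. Along z: brass nipple of diameter 20 from -42 to -12 mm, clear round bowl of diameter 27 from -12 to 12 (grip here), black hexagon 27 mm across flats from 12 to 17, thin barb to 24. It can stand on its nipple's end or lie.
- filter_b: Resin filter like filter_a, in coupling 1 at the start. In a coupling the origin is 14 mm above the coupling point: the bowl's underside 2 mm, the barb's tip 38 mm over the forward sleeve. Three to five of the filters are present.
- filter_c: Resin filter like filter_a, in coupling 2 at the start.
- filter_d: Resin filter like filter_a, in coupling 3 at the start.
- filter_e: Resin filter like filter_a, in coupling 4 at the start.
- tray: Open steel tray, loose, 240 x 160 mm and 30 mm high outside, walls and floor 3 mm, 0.7 kg. Origin: centre of its underside; x along the 240 mm side. It stands left or right of the work, the carton on the other side.
- lever (a joint): Hand pump lever, rad: 0 at rest (up), 0.6 pressed down to its stop. It turns about a level pivot 80 mm over the table at station x 0, y 148 mm, parallel to the row, reaches out to the station's -x side, and springs back up by itself: 6 N on the pad at the start, 10 N at the stop.
- lever_pad (a point): Middle of the upper face of the lever's black pad (56 mm along the lever, 34 mm wide, 12 mm thick), 115 mm from the pivot; moves with the lever. At rest 132 mm over the table, the outer end of the pad higher by 24 degrees of slope; at the stop 65 mm over the table, the outer end 10 degrees lower.
- needle (a joint): Needle of the pump's gauge, rad clockwise from above, 0 at the start. Each full stroke of the lever carries it on by 0.588 (one scale mark; the fifth mark is broader) and it stays there; it cannot be turned back. A part stroke carries it part of a mark; a full stroke after that completes the mark.
- carton: Bystander: closed cardboard box 190 x 130 x 70 mm. Origin: centre of its underside.
- tape: Bystander: ring of adhesive tape lying flat, diameter 96, bore 76, height 25 mm. Origin: centre of its underside.
- spanner: Bystander: open-ended spanner 170 mm long, lying flat between robot and station.
- rivet_jar: Bystander: white rivet jar, diameter 64, height 75 mm, beside the station. Origin: centre of its underside.

How it is judged:
By the outcome, as a careful person would: the job done as asked, in the order asked, and still so for the second after the job is handed in, with the robot touching nothing.
Of filter_a, filter_b, filter_c, filter_d, filter_e only 3 to 5 are there at a start; the rules pass over those that are not, and their reading is None.
At some moment in a run one of tray may be knocked a few centimetres aside while the robot is not near it.
Once in a run the grip may slacken for a moment while it holds something.
It also fails if it takes over 210 s, if anything falls off the work surface, if the arm or the gripper's body presses on something with over 40 N, if the wrist force passes 120 N, or if a joint passes its speed limit or range.

ROBOT

A 6-joint arm with a two-finger parallel gripper is mounted at the origin on the work surface. World frame = base frame: x ahead of the robot, y to its left, z up, the work surface at z = 0. Lengths are in m, angles in rad, forces in N, time in s.
With the tool pointing down it reaches from about 0.425 to 0.95 m from the base axis. Payload 3.5 kg.
Tool frame: the origin (TCP) lies at the very end of the fingers, on their centre line; the grasp point (between the pads) lies 19 mm behind it; z points along the fingers, y is the line along which they close (so a half turn about z gives the same grasp; the last joint's range is limited). The gripper opens to 85 mm and grips with 20 to 120 N. Pads are 22 mm wide; open, the fingers measure 114 mm over their backs; the gripper's body (76 mm by 85 mm) begins 54 mm behind the grasp point. The pads swing forward as they close: fully open they stand 13 mm farther back than shut.
Start: joints at [-1.3, 0.286, 1.577, -0, 1.279, -0.15], TCP at [0.276, -0.616, 0.231] pointing down, gripper open.
Joint ranges: [-2.77, 2.77], [-0.9, 2.22], [0.21, 2.48], [-1.53, 4.67], [0.24, 2.81], [-2.84, 2.84]. Speed limits (rad/s): [2.79, 2.79, 3.14, 3.14, 3.14, 3.14].

INTERFACE

Orientations are given as a unit quaternion [x, y, z, w].
In Python, from plant import ctrl gives the robot as it stands.
- The arm moves only by the shell command python3 inch.py [FORCE], which reads ROWS from standard input. ROWS is a JSON list of rows, 1 to 10 of them, each of 7 numbers: dx, dy, dz in units of 5 mm, then a rotation vector rx, ry, rz in units of 0.1 rad, then the opening from 0.0 (shut) to 1.0 (fully open); each row is the pose to reach, as a shift and turn from the pose commanded when the command began, along the tool's axes at that moment; what a row does not reach only later rows make up. A row lasts 1/8 s, in which the tool goes at most 0.0625 m and 0.188 rad, less where a joint would pass 70% of its speed; a pose out of reach is approached as far as the arm can. The fingers move at their own pace and stop on an object; FORCE is the grip in N (left out, the last holds). Time passes only in rows, so rows that do not move let the fingers close. It prints the time, the measured TCP pose, the force, the opening and the grip force at its end. Input that does not fit is refused with a message, and nothing moves.
- ctrl.get_state(): the state, without advancing time (a new reading comes with each control period).
- ctrl.read_camera(name): name is "scene" or "top" or "wrist"; returns a dict with "pixels" (480x640x3 uint8, red, green, blue), "camera_matrix" (3x3 intrinsics, pixels), "xyz" and "orientation" of the camera in the world. Camera axes: x right, y down, z forward; pixel columns grow to the right and rows downward; lengths in m; the calibration is good to about 2 mm. A picture is of the moment at which its call begins. There is no depth.
- ctrl.sign_off(): hands the job in; it is judged then, once.
The state is a dict: "time": time; "qpos": joint angles; "dq": joint speeds; "joint_efforts": joint torques, N m; "eef_pos": TCP position; "tcp_rot": TCP orientation; "contact_force": force on the tool from outside, world axes, zero at the start; "wrist_torque": the same for the moment, N m; "opening": opening from 0.0 (shut) to 1.0 (fully open); "finger_force": force on a finger pad.
Only numpy, scipy, OpenCV 4.12 (cv2) and the standard library are available. Lean on these libraries where they do the work, as an engineer would, in place of code of your own. Each camera call takes 0.05 s, during which the arm holds its last target. There are 200 camera calls.

## Working session

There is one attempt and no reset: what is moved stays moved. The work goes in short steps, Python scripts to look and compute and a shell command to move; the robot and the scene stay as the last step left them, time stands still between calls to the robot, and variables do not carry over. Pictures are saved under pics/ and viewed, at most 14 in all, crops included, and the job is handed in when it is done.

```bash
ls; mkdir -p pics
python3 - <<'E'
from plant import ctrl
import cv2
s=ctrl.get_state();print(s)
for n in ("top","scene"):
    c=ctrl.read_camera(n);cv2.imwrite(f"pics/{n}0.png",c["pixels"][:,:,::-1]);print(n,c["camera_matrix"],c["xyz"],c["orientation"])
E
```

```text
inch.py
pics
plant.py
{'time': 0.0, 'qpos': array([-1.30001494e+00,  2.87189926e-01,  1.57816705e+00, -3.67223799e-06,
        1.27860107e+00, -1.50020442e-01]), 'dq': array([ 3.63385587e-05,  9.33705133e-04, -8.39700458e-04, -1.12985222e-03,
       -3.67858372e-04,  2.16171908e-04]), 'joint_efforts': array([-9.94186594e-04, -4.05983055e+01, -2.92627376e+01, -2.00210720e-04,
        5.86088339e-03,  2.91552958e-06]), 'eef_pos': array([ 0.27556929, -0.61547142,  0.22993639]), 'tcp_rot': array([ 9.77946466e-01,  2.08852365e-01, -7.31228807e-05, -1.18043559e-03]), 'contact_force': array([-0.60981829,  0.06217219,  0.03698744]), 'wrist_torque': array([-0.00805015, -0.00854668, -0.048008  ]), 'finger_force': 0.0, 'opening': 1.00151871736492}
top [[602.26054561   0.         332.43735355]
 [  0.         602.26054561 252.87829242]
 [  0.           0.           1.        ]] [0.41879023 0.0077924  1.21319567] [ 0.7077467  -0.70410598  0.04685203 -0.03367884]
scene [[540.58892856   0.         322.09146789]
 [  0.         540.58892856 237.90582251]
 [  0.           0.           1.        ]] [ 1.2104615  -0.49555753  0.77727429] [ 0.81627481  0.39220862 -0.19481665 -0.37671515]
```
View pics/top0.png

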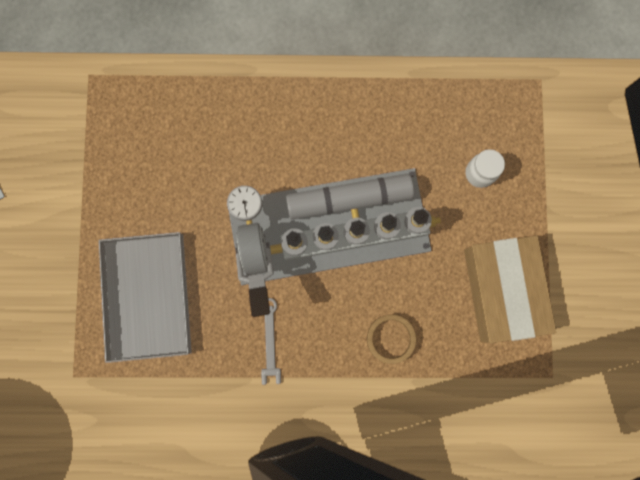

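View pics/scene0.png

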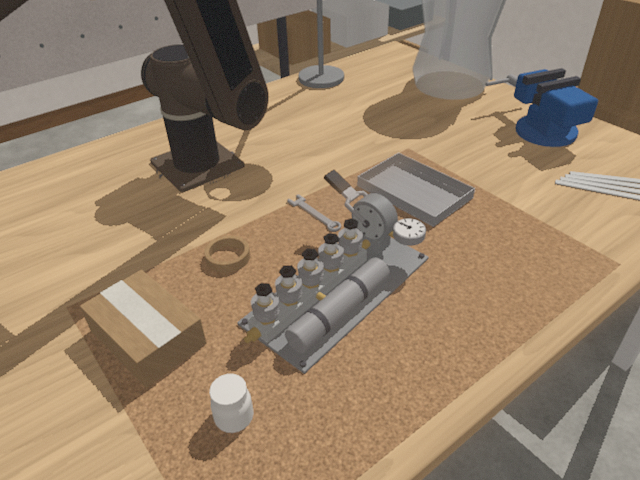

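All five filters are present. In the top view the hexagons are at about (420,217), (389,223), (357,229), (326,234) and (293,239), for couplings 0 to 4. The pad is at (259,302) and the tray is centred at (145,297). In the scene view the hexagons run from (264,291) to (351,226).

Create h.py:
```python
import numpy as np, cv2
from plant import ctrl
from scipy.spatial.transform import Rotation as R
def ray(c,u,v):
    K=c["camera_matrix"]; d=R.from_quat(c["orientation"]).apply(np.linalg.solve(K,[u,v,1.]))
    return np.array(c["xyz"]),d
def onplane(c,uv,z):
    o,d=ray(c,*uv); return o+d*(z-o[2])/d[2]
def proj(c,p):
    q=R.from_quat(c["orientation"]).inv().apply(np.array(p)-c["xyz"]); k=c["camera_matrix"]@q; return k[:2]/k[2]
def dark(c,box,t=50,amin=20):
    x0,y0,x1,y1=box; im=c["pixels"][y0:y1,x0:x1].max(2)
    n,l,s,ce=cv2.connectedComponentsWithStats((im<t).astype(np.uint8))
    return [(ce[i]+[x0,y0],s[i,4]) for i in range(1,n) if s[i,4]>=amin]
def tri(c1,u1,c2,u2):
    o1,d1=ray(c1,*u1);o2,d2=ray(c2,*u2)
    t=np.linalg.lstsq(np.c_[d1,-d2],o2-o1,rcond=None)[0]
    a,b=o1+t[0]*d1,o2+t[1]*d2; return (a+b)/2,np.linalg.norm(a-b)
def tool(target):   # shift from the present pose, in tool axes
    s=ctrl.get_state(); return R.from_quat(s["tcp_rot"]).inv().apply(np.array(target)-s["eef_pos"]).round(4)
def tray(c,save=None):
    # grey (unsaturated) region left of station, rim at z=.03
    hsv=cv2.cvtColor(c["pixels"],cv2.COLOR_RGB2HSV); m=((hsv[:,:,1]<45)&(hsv[:,:,2]>60)).astype(np.uint8)
    m[:, 225:]=0; m[:200]=0; m[400:]=0
    m=cv2.morphologyEx(m,cv2.MORPH_CLOSE,np.ones((7,7)))
    k=max(cv2.findContours(m,cv2.RETR_EXTERNAL,cv2.CHAIN_APPROX_NONE)[0],key=cv2.contourArea)
    p=np.array([onplane(c,q[0],.03)[:2] for q in k],np.float32)
    return cv2.minAreaRect(p)
```

Run:
```python
from h import *
a=ctrl.read_camera("top");b=ctrl.read_camera("scene")
A=sorted([x for x in dark(a,(270,190,440,260),60)],key=lambda x:-x[0][0]); B=sorted(dark(b,(245,210,370,310),60),key=lambda x:x[0][0])
print(A);print(B)
for x,y in zip([x for x in A if x[1]>50],[y for y in B if y[1]>50]): print(tri(a,x[0],b,y[0]), onplane(a,x[0],.113))
print(dark(a,(240,270,280,330),60)); print(tray(a))
```

```text
[(array([420.66666667, 216.49206349]), np.int32(126)), (array([389.13709677, 221.87903226]), np.int32(124)), (array([357.33613445, 227.59663866]), np.int32(119)), (array([325.48760331, 233.15702479]), np.int32(121)), (array([293.41025641, 238.71794872]), np.int32(117))]
[(array([263.30769231, 289.41258741]), np.int32(143)), (array([287.25581395, 271.13953488]), np.int32(129)), (array([309.73451327, 254.39823009]), np.int32(113)), (array([330.86238532, 238.5412844 ]), np.int32(109)), (array([350.3655914 , 223.67741935]), np.int32(93))]
(array([ 0.61442442, -0.17732088,  0.10810078]), np.float64(0.0009860584749723756)) [ 0.6138051  -0.17607582  0.113     ]
(array([ 0.6036346 , -0.1184075 ,  0.10860081]), np.float64(0.0013337145561004733)) [ 0.6032514  -0.11734222  0.113     ]
(array([ 0.59253584, -0.05922024,  0.10793464]), np.float64(0.0013723146763693868)) [ 0.59211854 -0.05834434  0.113     ]
(array([ 5.81716688e-01, -3.25887045e-05,  1.08001622e-01]), np.float64(0.001204590681773208)) [5.81324910e-01 4.95380659e-04 1.13000000e-01]
(array([0.57072096, 0.05902057, 0.10810728]), np.float64(0.0017749496830504726)) [0.57057204 0.05951304 0.113     ]
[(array([258.77310924, 300.18767507]), np.int32(357))]
((0.4674845337867737, 0.3532477021217346), (0.23770737648010254, 0.16361801326274872), 5.761938571929932)
```

```bash
cat >> h.py <<'E'
C=np.array([[.6141,-.1767],[.6033,-.1179],[.5923,-.0588],[.5815,.0003],[.5706,.0594]])
YAW=np.arctan2(.0435,.2361)
SX=np.array([np.cos(YAW),np.sin(YAW)]); SY=np.array([-SX[1],SX[0]])
def want():  # tool y along station x, z down
    y=np.r_[SX,0]; z=np.array([0,0,-1.]); return R.from_matrix(np.c_[np.cross(y,z),y,z])
def go(xy,z):
    s=ctrl.get_state(); r=R.from_quat(s["tcp_rot"])
    print("shift",tool([*xy,z]),"rot",(r.inv()*want()).as_rotvec().round(4))
E
python3 -c "
from h import *
go(C[0],.21); print(YAW)"
```

```text
shift [ 0.4882 -0.2624  0.0209] rot [-1.1000e-03 -1.2000e-03 -1.3322e+00]
0.1822006509533317
```

The rows are not in the units I measure in: shifts go in units of 5 mm and turns go in units of 0.1 rad. I convert before sending: 0.4882 m is 97.64, 0.366 m is 73.2, -1 rad is -10.

```bash
echo '[[24,-13,0,0,0,-3.3,0.44],[48.8,-26.2,0,0,0,-6.7,0.44],[73.2,-39.4,0,0,0,-10,0.44],[97.64,-52.48,4,-0.01,-0.01,-13.32,0.44],[97.64,-52.48,4.18,-0.01,-0.01,-13.32,0.44],[97.64,-52.48,4.18,-0.01,-0.01,-13.32,0.44],[97.64,-52.48,4.18,-0.01,-0.01,-13.32,0.44],[97.64,-52.48,4.18,-0.01,-0.01,-13.32,0.44],[97.64,-52.48,4.18,-0.01,-0.01,-13.32,0.44],[97.64,-52.48,4.18,-0.01,-0.01,-13.32,0.44]]' | python3 inch.py 40
python3 - <<'E'
from h import *
go(C[0],.21)
c=ctrl.read_camera("wrist");cv2.imwrite("pics/w1.png",c["pixels"][:,:,::-1])
print(proj(c,[*C[0],.12]),proj(c,[*C[0],.113]),c["xyz"])
E
```

```text
time: 1.45
eef_pos: [0.6155, -0.1736, 0.2096]
tcp_rot: [0.638, 0.77, -0.0, -0.0]
contact_force: [-1.0, 0.4, 0.6]
opening: 0.44
finger_force: 0.0
shift [-0.0028 -0.0019 -0.0004] rot [-0.0004  0.0002  0.0052]
[321.1952331  254.19561695] [321.28371459 250.54858402] [ 0.60149474 -0.09993515  0.35226888]
```

View pics/w1.png

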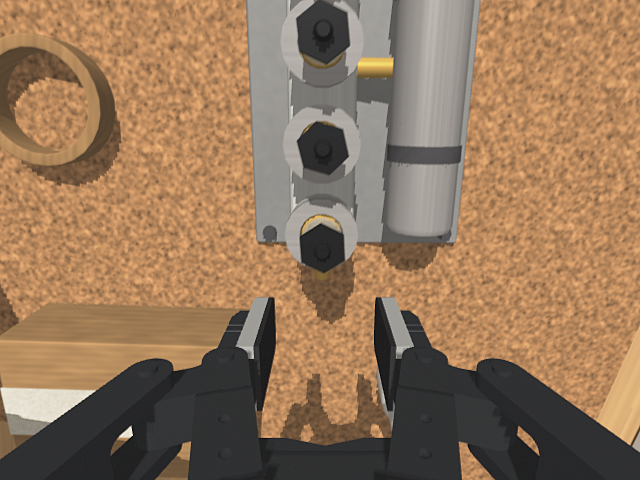

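The wrist view shows coupling 0's hexagon at (322,250). I predicted (321,250), so the calibration is good.

```bash
echo '[[0,0,8,0,0,0,0.44],[0,0,16,0,0,0,0.44],[0,0,16,0,0,0,0.44],[0,0,16,0,0,0,0.44]]' | python3 inch.py
python3 -c "
from h import *
go(C[0],.085)"
```

```text
time: 2.0
eef_pos: [0.6146, -0.1786, 0.1321]
tcp_rot: [0.64, 0.768, -0.0, 0.002]
contact_force: [-0.2, 0.1, 0.4]
opening: 0.44
finger_force: 0.0
shift [ 0.002  -0.0003  0.0471] rot [ 0.0018  0.0026 -0.0015]
```

```bash
echo '[[0.4,0,0,0,0,0,0.44],[0.4,0,6,0,0,0,0.44],[0.4,0,10,0,0,0,0.44],[0.4,0,11,0,0,0,0.44],[0.4,0,11,0,0,0,0.44]]' | python3 inch.py
echo '[[0,0,1,0,0,0,0.44],[0,0,1,0,0,0,0.44]]' | python3 inch.py
```

```text
time: 2.62
eef_pos: [0.614, -0.1754, 0.0775]
tcp_rot: [0.64, 0.769, -0.001, -0.0]
contact_force: [-4.7, 2.3, 8.5]
opening: 0.441
finger_force: 3.9
time: 2.88
eef_pos: [0.6141, -0.1755, 0.074]
tcp_rot: [0.64, 0.769, -0.001, 0.0]
contact_force: [-5.9, 2.4, 11.6]
opening: 0.438
finger_force: 5.9
```

Scaled: 0.003 m is 0.6.

```bash
echo '[[0,0,0.6,0,0,0,0.44],[0,0,0.6,0,0,0,0.44]]' | python3 inch.py
python3 - <<'E'
from h import *
c=ctrl.read_camera("wrist");cv2.imwrite("pics/w2.png",c["pixels"][100:,100:540,::-1])
E
```

```text
time: 3.12
eef_pos: [0.6143, -0.1755, 0.0737]
tcp_rot: [0.64, 0.769, -0.001, -0.0]
contact_force: [-10.6, 4.3, 23.2]
opening: 0.438
finger_force: 11.3
```

View pics/w2.png

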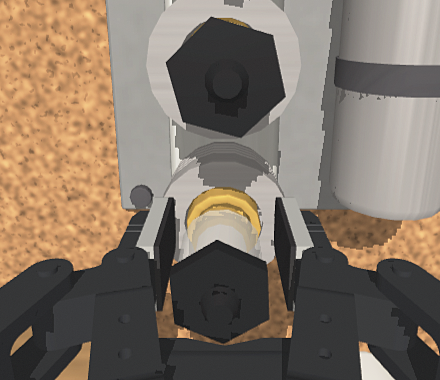

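The sleeve is at its stop (the force jumped to 23 N) and the filter stands between the fingers. I'll back off, grip and lift.

```bash
echo '[[0,0,-1.2,0,0,0,0.44],[0,0,-1.2,0,0,0,0.1],[0,0,-1.2,0,0,0,0.1],[0,0,-1.2,0,0,0,0.1],[0,0,-1.2,0,0,0,0.1],[0,0,-1.2,0,0,0,0.1]]' | python3 inch.py 60
echo '[[0,0,-4,0,0,0,0.1],[0,0,-8,0,0,0,0.1],[0,0,-16,0,0,0,0.1],[0,0,-24,0,0,0,0.1],[0,0,-30,0,0,0,0.1],[0,0,-30,0,0,0,0.1]]' | python3 inch.py
python3 - <<'E'
from h import *
a=ctrl.read_camera("top"); print(tray(a)); cv2.imwrite("pics/t2.png",a["pixels"][:,:,::-1])
go([.46,.353],.23)
E
```

```text
time: 3.92
eef_pos: [0.6142, -0.1762, 0.0775]
tcp_rot: [0.64, 0.769, -0.001, 0.001]
contact_force: [-6.9, 1.1, 12.8]
opening: 0.301
finger_force: 60.6
time: 4.68
eef_pos: [0.6155, -0.1756, 0.2282]
tcp_rot: [0.64, 0.769, 0.001, 0.004]
contact_force: [0.3, 0.2, -1.4]
opening: 0.3
finger_force: 45.8
((0.46749067306518555, 0.3534570336341858), (0.23802022635936737, 0.1638246476650238), 5.762212753295898)
shift [ 0.5474 -0.056  -0.0064] rot [0.0025 0.0027 0.    ]
```

View pics/t2.png

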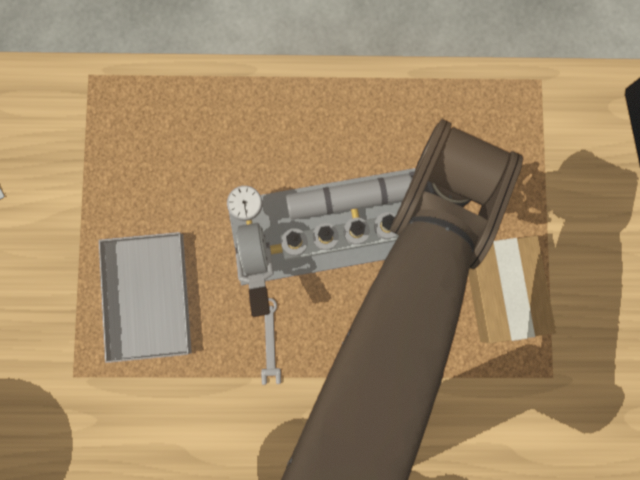

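```bash
cat >> h.py <<'E'
G=[(65,42),(0,42),(-65,42),(40,-42),(-40,-42)]
def slot(i,tr):
    (cx,cy),(w,h),an=tr
    if w<h: an-=90
    t=np.deg2rad(an); x,y=np.array(G[i])/1000
    return np.array([cx+x*np.cos(t)-y*np.sin(t),cy+x*np.sin(t)+y*np.cos(t)])
E
python3 - <<'E'
from h import *
t=((0.4675,0.3534),(0.238,0.1638),5.76)
for i in range(5):print(slot(i,t))
go(slot(0,t),.24)
E
```

```text
[0.52795662 0.40171145]
[0.46328481 0.39518794]
[0.39861299 0.38866443]
[0.51151323 0.31562653]
[0.43191715 0.30759759]
shift [ 0.5829  0.0197 -0.0163] rot [0.0025 0.0027 0.    ]
```

```bash
echo '[[10,0,-2.8,0,0,0,0.1],[22,0,-2.8,0,0,0,0.1],[34,0,-2.8,0,0,0,0.1],[46,0,-2.8,0,0,0,0.1],[58,0,-2.8,0,0,0,0.1],[70,1,-2.8,0,0,0,0.1],[82,2,-2.8,0,0,0,0.1],[94,4,-2.8,0,0,0,0.1],[106,4,-2.8,0,0,0,0.1],[116,4,-2.8,0,0,0,0.1]]' | python3 inch.py
echo '[[0,0,0,0,0,0,0.1],[0,0,0,0,0,0,0.1]]' | python3 inch.py
python3 - <<'E'
from h import *
a=ctrl.read_camera("top"); t=tray(a); print(t)
go(slot(0,t),.04)
go(slot(0,((0.4675,0.3534),(0.238,0.1638),5.76)),.04)
E
```

```text
time: 5.98
eef_pos: [0.5266, 0.4006, 0.2336]
tcp_rot: [0.64, 0.769, -0.003, -0.0]
contact_force: [-0.1, -0.1, -0.1]
opening: 0.304
finger_force: 58.9
time: 6.22
eef_pos: [0.5277, 0.3982, 0.2345]
tcp_rot: [0.64, 0.769, -0.002, 0.0]
contact_force: [0.1, -1.0, -1.1]
opening: 0.305
finger_force: 58.9
((0.4675481617450714, 0.35349923372268677), (0.23789048194885254, 0.16363012790679932), 5.765561580657959)
shift [0.0046 0.0011 0.195 ] rot [-0.0026  0.0026 -0.001 ]
shift [0.0045 0.001  0.195 ] rot [-0.0026  0.0026 -0.001 ]
```

Scaled: 0.208 m is 41.6, 0.203 m is 40.6.

```bash
echo '[[0.6,0,12,0,0,0,0.1],[0.6,0,24,0,0,0,0.1],[0.6,0,34,0,0,0,0.1],[0.6,0,39,0,0,0,0.1],[0.6,0,40.6,0,0,0,0.1],[0.6,0,41.6,0,0,0,0.1],[0.6,0,41.6,0,0,0,0.1]]' | python3 inch.py
```

```text
time: 7.15
eef_pos: [0.529, 0.4016, 0.03]
tcp_rot: [0.64, 0.768, 0.001, 0.001]
contact_force: [-0.2, -0.5, -1.0]
opening: 0.304
finger_force: 59.0
```

```bash
echo '[[0,0,0.6,0,0,0,0.1],[0,0,1.2,0,0,0,0.1],[0,0,1.2,0,0,0,0.1]]' | python3 inch.py
```

```text
time: 7.52
eef_pos: [0.5278, 0.4016, 0.0225]
tcp_rot: [0.64, 0.768, -0.001, 0.0]
contact_force: [-0.5, -0.3, -1.4]
opening: 0.303
finger_force: 59.0
```

```bash
echo '[[0,0,0.4,0,0,0,0.1],[0,0,0.4,0,0,0,0.5],[0,0,0.4,0,0,0,0.5],[0,0,0.4,0,0,0,0.5],[0,0,-6,0,0,0,0.5],[0,0,-18,0,0,0,0.5],[0,0,-30,0,0,0,0.5],[0,0,-38,0,0,0,0.5],[0,0,-38,0,0,0,0.5]]' | python3 inch.py
python3 - <<'E'
from h import *
go(C[1],.21)
c=ctrl.read_camera("wrist");cv2.imwrite("pics/w3.png",c["pixels"][:,:,::-1])
E
```

```text
time: 8.65
eef_pos: [0.5302, 0.4031, 0.2186]
tcp_rot: [0.64, 0.768, 0.004, 0.002]
contact_force: [0.2, 0.2, 0.2]
opening: 0.502
finger_force: 0.0
shift [-0.5257 -0.0225  0.0074] rot [ 0.0099 -0.0019 -0.0001]
```

View pics/w3.png

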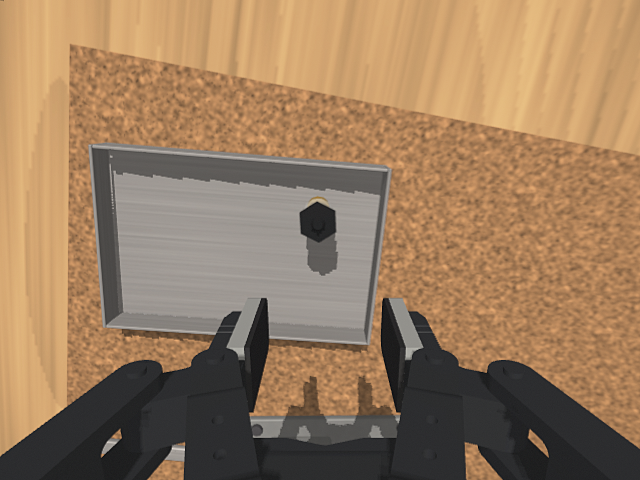

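The first filter stands in the tray (hexagon at (318,222)). Coupling 1 is next.

Scaled: -0.526 m is -105.2, -0.48 m is -96, 0.004 rad is 0.04.

```bash
echo '[[-12,0,0,0,0,0,0.44],[-24,0,0,0,0,0,0.44],[-36,0,0,0,0,0,0.44],[-48,0,0,0,0,0,0.44],[-60,-2,0,0,0,0,0.44],[-72,-4,0,0,0,0,0.44],[-84,-4.4,0,0,0,0,0.44],[-96,-4.4,0,0,0,0,0.44],[-105.2,-4.4,0,0.04,0,0,0.44],[-105.2,-4.4,8,0.04,0,0,0.44]]' | python3 inch.py
echo '[[0,0,6,0,0,0,0.44],[0,0,8,0,0,0,0.44],[0,0,8,0,0,0,0.44],[0,0,8,0,0,0,0.44]]' | python3 inch.py
python3 - <<'E'
from h import *
go(C[1],.074)
c=ctrl.read_camera("wrist"); go(C[1],.074)
E
```

```text
time: 9.95
eef_pos: [0.6032, -0.1237, 0.1742]
tcp_rot: [0.642, 0.767, -0.001, 0.002]
contact_force: [-0.3, 1.3, -0.4]
opening: 0.439
finger_force: 0.0
time: 10.45
eef_pos: [0.6022, -0.1197, 0.1346]
tcp_rot: [0.64, 0.769, -0.002, 0.0]
contact_force: [-0.6, -0.0, -0.8]
opening: 0.436
finger_force: 0.0
shift [0.0017 0.0015 0.0606] rot [-0.0019  0.0024  0.0002]
shift [0.0018 0.0013 0.061 ] rot [-0.0014  0.0028  0.0001]
```

Scaled: 0.063 m is 12.6, 0.06 m is 12.

```bash
echo '[[0.4,0.2,4,0,0,0,0.44],[0.4,0.2,9,0,0,0,0.44],[0.4,0.2,11,0,0,0,0.44],[0.4,0.2,12,0,0,0,0.44],[0.4,0.2,12.6,0,0,0,0.44],[0.4,0.2,12.6,0,0,0,0.44],[0.4,0.2,12.6,0,0,0,0.44]]' | python3 inch.py
```

```text
time: 11.38
eef_pos: [0.601, -0.1169, 0.0738]
tcp_rot: [0.639, 0.769, -0.003, -0.003]
contact_force: [-10.3, 2.8, 17.8]
opening: 0.441
finger_force: 8.8
```

Scaled: -0.006 m is -1.2.

```bash
echo '[[0,0,-1.2,0,0,0,0.44],[0,0,-1.2,0,0,0,0.1],[0,0,-1.2,0,0,0,0.1],[0,0,-1.2,0,0,0,0.1],[0,0,-1.2,0,0,0,0.1],[0,0,-1.2,0,0,0,0.1]]' | python3 inch.py 60
echo '[[0,0,-4,0,0,0,0.1],[0,0,-8,0,0,0,0.1],[0,0,-16,0,0,0,0.1],[0,0,-24,0,0,0,0.1],[0,0,-33,0,0,0,0.1],[0,0,-33,0,0,0,0.1]]' | python3 inch.py
python3 - <<'E'
from h import *
a=ctrl.read_camera("top"); t=tray(a); print(t)
go(slot(1,t),.24)
E
```

```text
time: 12.12
eef_pos: [0.6031, -0.1177, 0.0787]
tcp_rot: [0.64, 0.768, -0.001, 0.0]
contact_force: [-2.7, 1.0, 9.2]
opening: 0.31
finger_force: 59.6
time: 12.88
eef_pos: [0.6043, -0.1181, 0.2479]
tcp_rot: [0.64, 0.768, -0.001, 0.004]
contact_force: [0.0, 0.1, -0.7]
opening: 0.304
finger_force: 60.1
((0.4675133228302002, 0.35313546657562256), (0.2378985434770584, 0.16439692676067352), 5.8584136962890625)
shift [ 0.5294 -0.0447  0.0025] rot [-0.0004  0.0038 -0.0001]
```

Scaled: 0.528 m is 105.6, 0.48 m is 96.

```bash
echo '[[12,0,0,0,0,0,0.1],[24,0,0,0,0,0,0.1],[36,0,0,0,0,0,0.1],[48,0,0,0,0,0,0.1],[60,-2,0,0,0,0,0.1],[72,-6,0,0,0,0,0.1],[84,-8,0,0,0,0,0.1],[96,-9,0,0,0,0,0.1],[105.6,-9,0,0,0,0,0.1],[105.6,-9,4,0,0,0,0.1]]' | python3 inch.py
echo '[[0,0,0,0,0,0,0.1],[0,0,0,0,0,0,0.1]]' | python3 inch.py
python3 - <<'E'
from h import *
a=ctrl.read_camera("top"); t=tray(a); print(t)
go(slot(1,t),.023)
E
```

```text
time: 14.18
eef_pos: [0.4612, 0.3964, 0.2204]
tcp_rot: [0.638, 0.77, -0.002, -0.001]
contact_force: [0.5, -0.9, -0.3]
opening: 0.306
finger_force: 60.1
time: 14.42
eef_pos: [0.4625, 0.3924, 0.2198]
tcp_rot: [0.641, 0.768, -0.003, -0.001]
contact_force: [-1.2, -0.0, -0.4]
opening: 0.308
finger_force: 60.1
((0.4675188660621643, 0.3530927300453186), (0.23784033954143524, 0.16417019069194794), 5.680838108062744)
shift [0.0026 0.0017 0.1976] rot [-0.0045  0.0018 -0.0021]
```

Scaled: 0.197 m is 39.4, 0.192 m is 38.4.

```bash
echo '[[0.6,0,12,0,0,0,0.1],[0.6,0,24,0,0,0,0.1],[0.6,0,34,0,0,0,0.1],[0.6,0,37.4,0,0,0,0.1],[0.6,0,38.4,0,0,0,0.1],[0.6,0,39.4,0,0,0,0.1],[0.6,0,39.4,0,0,0,0.1]]' | python3 inch.py
echo '[[0,0,0,0,0,0,0.5],[0,0,0,0,0,0,0.5],[0,0,0,0,0,0,0.5],[0,0,-6,0,0,0,0.5],[0,0,-18,0,0,0,0.5],[0,0,-30,0,0,0,0.5],[0,0,-38,0,0,0,0.5],[0,0,-38,0,0,0,0.5]]' | python3 inch.py
python3 - <<'E'
from h import *
go(C[2],.21)
E
```

```text
time: 15.35
eef_pos: [0.4624, 0.3971, 0.0256]
tcp_rot: [0.64, 0.768, -0.0, -0.0]
contact_force: [-0.2, -0.5, 0.5]
opening: 0.309
finger_force: 60.1
time: 16.35
eef_pos: [0.4641, 0.3982, 0.2194]
tcp_rot: [0.64, 0.768, 0.003, 0.001]
contact_force: [-0.5, -0.6, -0.5]
opening: 0.503
finger_force: 0.0
shift [-0.4726  0.0433  0.0086] rot [ 0.0055 -0.0022 -0.0001]
```

```bash
echo '[[-12,0,0,0,0,0,0.44],[-24,0,0,0,0,0,0.44],[-36,0,0,0,0,0,0.44],[-48,2,0,0,0,0,0.44],[-60,6,0,0,0,0,0.44],[-72,8,0,0,0,0,0.44],[-84,8.6,0,0,0,0,0.44],[-94.6,8.6,0,0.03,0,0,0.44],[-94.6,8.6,8,0.03,0,0,0.44],[-94.6,8.6,16,0.03,0,0,0.44]]' | python3 inch.py
echo '[[0,0,0,0,0,0,0.44],[0,0,0,0,0,0,0.44]]' | python3 inch.py
python3 - <<'E'
from h import *
go(C[2],.074)
a=ctrl.read_camera("top");go(C[2],.074);t=tray(a);print(t); cv2.imwrite("pics/t3.png",cv2.resize(a["pixels"][200:400,60:460,::-1],None,fx=2,fy=2))
E
```

```text
time: 17.6
eef_pos: [0.5889, -0.0618, 0.132]
tcp_rot: [0.641, 0.768, -0.003, -0.002]
contact_force: [-0.1, 1.2, 0.7]
opening: 0.439
finger_force: 0.0
time: 17.85
eef_pos: [0.5899, -0.0607, 0.1348]
tcp_rot: [0.64, 0.769, -0.003, -0.001]
contact_force: [-0.2, -0.7, 0.1]
opening: 0.44
finger_force: 0.0
shift [0.0015 0.0031 0.0608] rot [-0.0064  0.0015  0.    ]
shift [0.0018 0.0023 0.0619] rot [-0.0045  0.0025  0.0002]
((0.46752578020095825, 0.353206992149353), (0.23793786764144897, 0.1642514318227768), 5.8584136962890625)
```

View pics/t3.png

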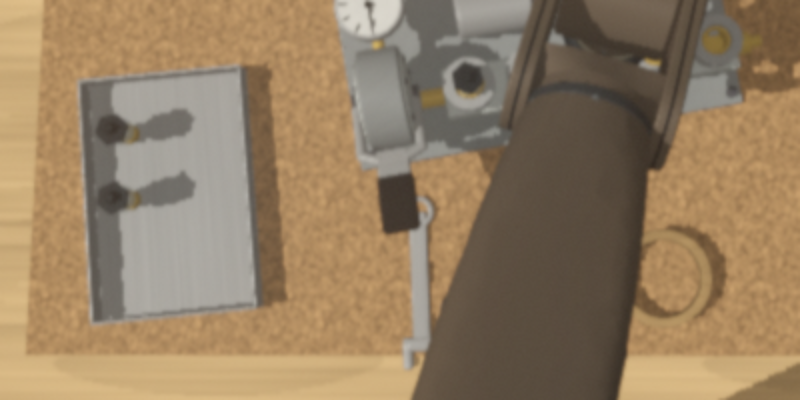

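Two filters stand in the tray, at (112,128) and (112,196) in the enlarged crop. Coupling 0 shows an open bore.

Scaled: 0.0635 m is 12.7, 0.06 m is 12, -0.003 rad is -0.03.

```bash
echo '[[0.4,0.4,4,-0.03,0.01,0,0.44],[0.4,0.4,9,-0.03,0.01,0,0.44],[0.4,0.4,11,-0.03,0.01,0,0.44],[0.4,0.4,12,-0.03,0.01,0,0.44],[0.4,0.4,12.7,-0.03,0.01,0,0.44],[0.4,0.4,12.7,-0.03,0.01,0,0.44],[0.4,0.4,12.7,-0.03,0.01,0,0.44]]' | python3 inch.py
```

```text
time: 18.77
eef_pos: [0.5914, -0.0584, 0.0747]
tcp_rot: [0.64, 0.769, -0.002, -0.001]
contact_force: [-5.9, 2.2, 10.7]
opening: 0.441
finger_force: 5.6
```

Not at the stop yet. I'll press a little more.

Scaled: 0.003 m is 0.6.

```bash
echo '[[0,0,0.6,0,0,0,0.44],[0,0,0.6,0,0,0,0.44]]' | python3 inch.py
```

```text
time: 19.02
eef_pos: [0.5915, -0.0584, 0.0738]
tcp_rot: [0.64, 0.769, -0.002, -0.002]
contact_force: [-10.9, 3.0, 21.0]
opening: 0.437
finger_force: 10.0
```

```bash
echo '[[0,0,-1.2,0,0,0,0.44],[0,0,-1.2,0,0,0,0.1],[0,0,-1.2,0,0,0,0.1],[0,0,-1.2,0,0,0,0.1],[0,0,-1.2,0,0,0,0.1],[0,0,-1.2,0,0,0,0.1]]' | python3 inch.py 60
echo '[[0,0,-4,0,0,0,0.1],[0,0,-8,0,0,0,0.1],[0,0,-16,0,0,0,0.1],[0,0,-24,0,0,0,0.1],[0,0,-33,0,0,0,0.1],[0,0,-33,0,0,0,0.1]]' | python3 inch.py
python3 - <<'E'
from h import *
a=ctrl.read_camera("top"); t=tray(a); print(t)
go(slot(2,t),.24)
E
```

```text
time: 19.77
eef_pos: [0.5925, -0.059, 0.0782]
tcp_rot: [0.64, 0.769, -0.001, 0.0]
contact_force: [-4.6, 0.3, 10.2]
opening: 0.303
finger_force: 59.3
time: 20.52
eef_pos: [0.5937, -0.059, 0.2458]
tcp_rot: [0.64, 0.768, 0.001, 0.004]
contact_force: [-0.5, -1.0, -0.5]
opening: 0.304
finger_force: 59.8
((0.4675239622592926, 0.3536190986633301), (0.2380184382200241, 0.16343113780021667), 5.8584136962890625)
shift [ 0.4752 -0.1095  0.001 ] rot [ 0.0008  0.0027 -0.0001]
```

```bash
echo '[[11,0,0,0,0,0,0.1],[22,-2,0,0,0,0,0.1],[34,-4,0,0,0,0,0.1],[46,-6,0,0,0,0,0.1],[57,-10,0,0,0,0,0.1],[68,-14,0,0,0,0,0.1],[79,-18,0,0,0,0,0.1],[90,-22,0,0,0,0,0.1],[95,-22,0,0,0,0,0.1],[95,-22,4,0,0,0,0.1]]' | python3 inch.py
echo '[[0,0,0,0,0,0,0.1],[0,0,0,0,0,0,0.1]]' | python3 inch.py
python3 - <<'E'
from h import *
a=ctrl.read_camera("top"); t=tray(a); print(t)
go(slot(2,t),.023)
E
```

```text
time: 21.82
eef_pos: [0.3964, 0.3901, 0.2187]
tcp_rot: [0.639, 0.769, -0.001, -0.001]
contact_force: [-0.0, -0.7, -0.2]
opening: 0.3
finger_force: 59.8
time: 22.08
eef_pos: [0.3973, 0.3874, 0.2179]
tcp_rot: [0.641, 0.768, -0.003, -0.001]
contact_force: [0.6, 0.1, -1.7]
opening: 0.302
finger_force: 59.8
((0.467545747756958, 0.352838933467865), (0.23752233386039734, 0.16435134410858154), 5.85871696472168)
shift [0.0002 0.0019 0.1957] rot [-0.0045  0.0008 -0.0019]
```

Scaled: 0.197 m is 39.4, 0.192 m is 38.4.

```bash
echo '[[0,0.4,12,0,0,0,0.1],[0,0.4,24,0,0,0,0.1],[0,0.4,34,0,0,0,0.1],[0,0.4,37.4,0,0,0,0.1],[0,0.4,38.4,0,0,0,0.1],[0,0.4,39.4,0,0,0,0.1],[0,0.4,39.4,0,0,0,0.1]]' | python3 inch.py
echo '[[0,0,0,0,0,0,0.5],[0,0,0,0,0,0,0.5],[0,0,0,0,0,0,0.5],[0,0,-6,0,0,0,0.5],[0,0,-18,0,0,0,0.5],[0,0,-30,0,0,0,0.5],[0,0,-38,0,0,0,0.5],[0,0,-38,0,0,0,0.5]]' | python3 inch.py
python3 - <<'E'
from h import *
go(C[3],.21)
E
```

```text
time: 23.0
eef_pos: [0.3995, 0.3897, 0.0237]
tcp_rot: [0.64, 0.768, -0.0, -0.001]
contact_force: [0.3, 0.4, -0.9]
opening: 0.3
finger_force: 59.8
time: 24.0
eef_pos: [0.4012, 0.3906, 0.2172]
tcp_rot: [0.64, 0.768, 0.003, 0.0]
contact_force: [-0.2, -0.6, 0.4]
opening: 0.498
finger_force: 0.0
shift [-0.4166  0.1066  0.0063] rot [ 0.0051 -0.0036 -0.    ]
```

Scaled: -0.416 m is -83.2, -0.385 m is -77, 0.003 rad is 0.03.

```bash
echo '[[-11,2,0,0,0,0,0.44],[-22,6,0,0,0,0,0.44],[-33,10,0,0,0,0,0.44],[-44,14,0,0,0,0,0.44],[-55,18,0,0,0,0,0.44],[-66,21,0,0,0,0,0.44],[-77,21.2,0,0,0,0,0.44],[-83.2,21.2,0,0.03,0,0,0.44],[-83.2,21.2,8,0.03,0,0,0.44],[-83.2,21.2,16,0.03,0,0,0.44]]' | python3 inch.py
echo '[[0,0,0,0,0,0,0.44],[0,0,0,0,0,0,0.44]]' | python3 inch.py
python3 - <<'E'
from h import *
a=ctrl.read_camera("top");go(C[3],.074);t=tray(a);print(t,dark(a,(95,225,195,365),60))
E
```

```text
time: 25.25
eef_pos: [0.5777, -0.0016, 0.1295]
tcp_rot: [0.64, 0.768, -0.003, -0.003]
contact_force: [0.1, -0.0, -0.4]
opening: 0.437
finger_force: 0.0
time: 25.5
eef_pos: [0.5787, -0.0008, 0.1323]
tcp_rot: [0.64, 0.768, -0.003, -0.002]
contact_force: [1.1, -0.1, 0.6]
opening: 0.441
finger_force: 0.0
shift [0.0009 0.0026 0.0593] rot [-0.0045  0.0012  0.0001]
((0.46750515699386597, 0.3534407615661621), (0.23800216615200043, 0.16382892429828644), 5.8037109375) []
```

```bash
echo '[[0.2,0.6,4,-0.03,0.01,0,0.44],[0.2,0.6,9,-0.03,0.01,0,0.44],[0.2,0.6,11,-0.03,0.01,0,0.44],[0.2,0.6,12,-0.03,0.01,0,0.44],[0.2,0.6,12.7,-0.03,0.01,0,0.44],[0.2,0.6,12.7,-0.03,0.01,0,0.44],[0.2,0.6,12.7,-0.03,0.01,0,0.44]]' | python3 inch.py
```

```text
time: 26.42
eef_pos: [0.5814, 0.0007, 0.0737]
tcp_rot: [0.64, 0.769, -0.002, -0.002]
contact_force: [-11.6, 0.5, 18.7]
opening: 0.443
finger_force: 9.1
```

Scaled: -0.005 m is -1.

```bash
echo '[[0,0,-1,0,0,0,0.44],[0,0,-1,0,0,0,0.1],[0,0,-1,0,0,0,0.1],[0,0,-1,0,0,0,0.1],[0,0,-1,0,0,0,0.1],[0,0,-1,0,0,0,0.1]]' | python3 inch.py 60
echo '[[0,0,-4,0,0,0,0.1],[0,0,-8,0,0,0,0.1],[0,0,-16,0,0,0,0.1],[0,0,-24,0,0,0,0.1],[0,0,-33,0,0,0,0.1],[0,0,-33,0,0,0,0.1]]' | python3 inch.py
python3 - <<'E'
from h import *
a=ctrl.read_camera("top"); t=tray(a); print(t); cv2.imwrite("pics/t4.png",cv2.resize(a["pixels"][200:400,60:460,::-1],None,fx=2,fy=2))
go(slot(3,t),.24)
E
```

```text
time: 27.18
eef_pos: [0.5819, 0.0004, 0.0778]
tcp_rot: [0.64, 0.769, -0.001, -0.001]
contact_force: [-5.6, 0.3, 12.6]
opening: 0.306
finger_force: 60.8
time: 27.92
eef_pos: [0.584, 0.0002, 0.2454]
tcp_rot: [0.64, 0.768, 0.002, 0.003]
contact_force: [-0.0, -0.5, -0.8]
opening: 0.301
finger_force: 59.6
((0.46748989820480347, 0.3534238934516907), (0.23799464106559753, 0.16377459466457367), 5.778712272644043)
shift [ 0.3229 -0.0128  0.0016] rot [ 0.0019  0.0014 -0.0001]
```

View pics/t4.png

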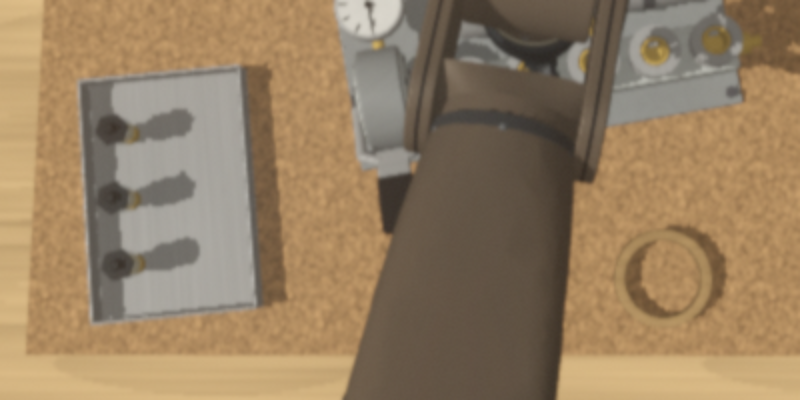

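Three filters stand in the tray, in a column at x≈115. Couplings 0 and 1 are visibly empty. I'm carrying the fourth.

Scaled: 0.323 m is 64.6, 0.27 m is 54.

```bash
echo '[[10,0,0,0,0,0,0.1],[21,0,0,0,0,0,0.1],[32,-2,0,0,0,0,0.1],[43,-2.6,0,0,0,0,0.1],[54,-2.6,0,0,0,0,0.1],[64.6,-2.6,0,0,0,0,0.1],[64.6,-2.6,4,0,0,0,0.1],[64.6,-2.6,4,0,0,0,0.1],[64.6,-2.6,4,0,0,0,0.1]]' | python3 inch.py
python3 - <<'E'
from h import *
a=ctrl.read_camera("top"); t=tray(a); print(t)
go(slot(3,t),.023)
E
```

```text
time: 29.1
eef_pos: [0.51, 0.3145, 0.2177]
tcp_rot: [0.641, 0.768, -0.002, -0.002]
contact_force: [-0.0, 0.6, -1.1]
opening: 0.304
finger_force: 59.6
((0.4702100455760956, 0.3277483582496643), (0.23789367079734802, 0.11171025782823563), 5.602853775024414)
shift [-0.0251  0.      0.1954] rot [-0.0042 -0.0004 -0.002 ]
```

Run:
```python
from h import *
a=ctrl.read_camera("top"); cv2.imwrite("pics/t5.png",cv2.resize(a["pixels"][200:400,60:360,::-1],None,fx=2,fy=2))
```

```text
(no output)
```

View pics/t5.png

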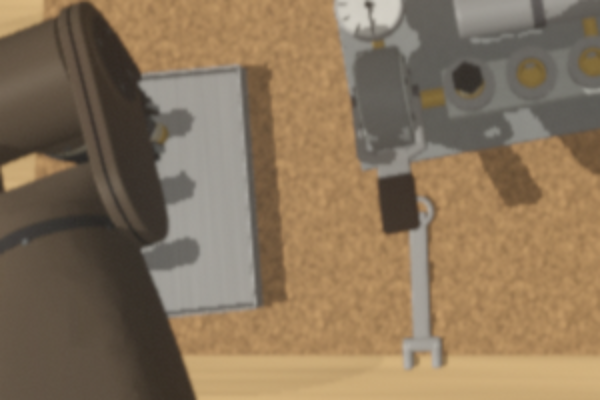

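The arm only hides part of the tray. Its right edge, (242,66)–(258,305), hasn't moved, so I'll lower here.

```bash
echo '[[0.2,0.2,12,0,0,0,0.1],[0.2,0.2,24,0,0,0,0.1],[0.2,0.2,34,0,0,0,0.1],[0.2,0.2,37.4,0,0,0,0.1],[0.2,0.2,38.4,0,0,0,0.1],[0.2,0.2,39.2,0,0,0,0.1],[0.2,0.2,39.2,0,0,0,0.1]]' | python3 inch.py
echo '[[0,0,0,0,0,0,0.5],[0,0,0,0,0,0,0.5],[0,0,0,0,0,0,0.5],[0,0,-6,0,0,0,0.5],[0,0,-18,0,0,0,0.5],[0,0,-30,0,0,0,0.5],[0,0,-38,0,0,0,0.5],[0,0,-38,0,0,0,0.5]]' | python3 inch.py
python3 - <<'E'
from h import *
go(C[4],.21)
E
```

```text
time: 30.08
eef_pos: [0.5114, 0.3175, 0.0245]
tcp_rot: [0.64, 0.768, 0.0, -0.001]
contact_force: [0.4, -0.3, -0.2]
opening: 0.305
finger_force: 59.6
time: 31.08
eef_pos: [0.5131, 0.3181, 0.218]
tcp_rot: [0.64, 0.768, 0.003, 0.001]
contact_force: [-0.2, 0.7, 0.5]
opening: 0.502
finger_force: 0.0
shift [-0.2648  0.0096  0.0073] rot [ 0.0059 -0.0027 -0.    ]
```

Scaled: -0.264 m is -52.8, -0.22 m is -44, 0.003 rad is 0.03.

```bash
echo '[[-11,2,0,0,0,0,0.44],[-22,2,0,0,0,0,0.44],[-33,2,0,0,0,0,0.44],[-44,2,0,0,0,0,0.44],[-52.8,2,0,0.03,0,0,0.44],[-52.8,2,2,0.03,0,0,0.44],[-52.8,2,10,0.03,0,0,0.44],[-52.8,2,16,0.03,0,0,0.44],[-52.8,2,16,0.03,0,0,0.44],[-52.8,2,16,0.03,0,0,0.44]]' | python3 inch.py
python3 - <<'E'
from h import *
a=ctrl.read_camera("top");go(C[4],.074);print(tray(a))
E
```

```text
time: 32.33
eef_pos: [0.5683, 0.0599, 0.1326]
tcp_rot: [0.64, 0.769, -0.002, -0.002]
contact_force: [0.9, -0.0, 1.1]
opening: 0.437
finger_force: 0.0
shift [-0.0006  0.0019  0.0595] rot [-0.0048 -0.0003  0.0005]
((0.4674994945526123, 0.3531053364276886), (0.23771452903747559, 0.16440415382385254), 5.765561580657959)
```

Scaled: 0.0635 m is 12.7, 0.06 m is 12, -0.003 rad is -0.03.

```bash
echo '[[0,0.4,4,-0.03,0.01,0,0.44],[0,0.4,9,-0.03,0.01,0,0.44],[0,0.4,11,-0.03,0.01,0,0.44],[0,0.4,12,-0.03,0.01,0,0.44],[0,0.4,12.7,-0.03,0.01,0,0.44],[0,0.4,12.7,-0.03,0.01,0,0.44],[0,0.4,12.7,-0.03,0.01,0,0.44]]' | python3 inch.py
```

```text
time: 33.25
eef_pos: [0.5701, 0.0598, 0.0738]
tcp_rot: [0.64, 0.769, -0.001, -0.002]
contact_force: [-10.7, -0.2, 17.9]
opening: 0.439
finger_force: 8.8
```

Scaled: -0.005 m is -1.

```bash
echo '[[0,0,-1,0,0,0,0.44],[0,0,-1,0,0,0,0.1],[0,0,-1,0,0,0,0.1],[0,0,-1,0,0,0,0.1],[0,0,-1,0,0,0,0.1],[0,0,-1,0,0,0,0.1]]' | python3 inch.py 60
echo '[[0,0,-4,0,0,0,0.1],[0,0,-8,0,0,0,0.1],[0,0,-16,0,0,0,0.1],[0,0,-24,0,0,0,0.1],[0,0,-33,0,0,0,0.1],[0,0,-33,0,0,0,0.1]]' | python3 inch.py
python3 - <<'E'
from h import *
a=ctrl.read_camera("top"); t=tray(a); print(t)
go(slot(4,t),.24)
E
```

```text
time: 34.0
eef_pos: [0.571, 0.0596, 0.0781]
tcp_rot: [0.64, 0.769, -0.0, -0.001]
contact_force: [-5.7, 0.9, 12.0]
opening: 0.306
finger_force: 58.7
time: 34.75
eef_pos: [0.573, 0.0592, 0.2458]
tcp_rot: [0.64, 0.768, 0.002, 0.003]
contact_force: [-0.3, -0.0, -0.2]
opening: 0.311
finger_force: 59.9
((0.467582643032074, 0.35304149985313416), (0.23792880773544312, 0.16456618905067444), 5.803711414337158)
shift [ 0.2691 -0.0923  0.0024] rot [ 0.0019 -0.0001 -0.0002]
```

Scaled: 0.2 m is 40, 0.269 m is 53.8.

```bash
echo '[[10,-2,0,0,0,0,0.1],[20,-6,0,0,0,0,0.1],[30,-10,0,0,0,0,0.1],[40,-14,0,0,0,0,0.1],[50,-18.4,0,0,0,0,0.1],[53.8,-18.4,0,0,0,0,0.1],[53.8,-18.4,4,0,0,0,0.1],[53.8,-18.4,4,0,0,0,0.1],[53.8,-18.4,4,0,0,0,0.1]]' | python3 inch.py
python3 - <<'E'
from h import *
a=ctrl.read_camera("top"); t=tray(a); print(t); cv2.imwrite("pics/t6.png",cv2.resize(a["pixels"][200:400,60:360,::-1],None,fx=2,fy=2))
t=((0.4675,0.3534),(0.238,0.1638),5.76)
go(slot(4,t),.023)
E
```

```text
time: 35.92
eef_pos: [0.4315, 0.3068, 0.2194]
tcp_rot: [0.64, 0.768, -0.001, -0.002]
contact_force: [0.3, 0.7, 0.1]
opening: 0.308
finger_force: 59.9
((0.467693030834198, 0.35252779722213745), (0.23908573389053345, 0.16240066289901733), 6.4652581214904785)
shift [0.0004 0.001  0.1969] rot [-0.0035 -0.0016 -0.0012]
```

View pics/t6.png

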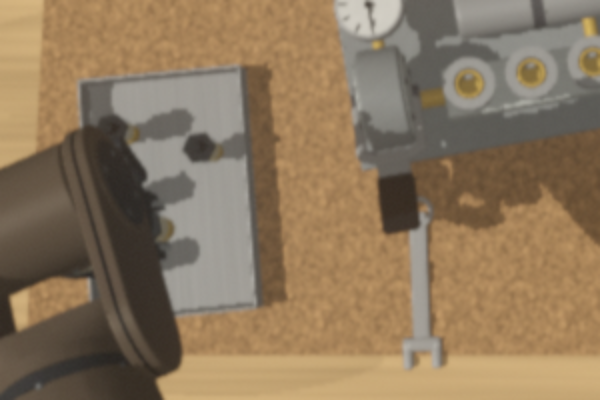

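The tray hasn't moved. The fourth filter stands at (200,148), and couplings 2 to 4 look empty.

The rows are not in the units I measure in: shifts go in units of 5 mm and turns go in units of 0.1 rad. I convert before sending: 0.197 m is 39.4, 0.192 m is 38.4.

```bash
echo '[[0.2,0.2,12,0,0,0,0.1],[0.2,0.2,24,0,0,0,0.1],[0.2,0.2,34,0,0,0,0.1],[0.2,0.2,37.4,0,0,0,0.1],[0.2,0.2,38.4,0,0,0,0.1],[0.2,0.2,39.4,0,0,0,0.1],[0.2,0.2,39.4,0,0,0,0.1]]' | python3 inch.py
echo '[[0,0,0,0,0,0,0.5],[0,0,0,0,0,0,0.5],[0,0,0,0,0,0,0.5],[0,0,-6,0,0,0,0.5],[0,0,-18,0,0,0,0.5],[0,0,-30,0,0,0,0.5],[0,0,-38,0,0,0,0.5],[0,0,-38,0,0,0,0]]' | python3 inch.py
python3 - <<'E'
from h import *
a=ctrl.read_camera("top")
O=C[2]+.052*SY
p=O+.148*SY
print("pump",p, [onplane(a,x[0],.132) for x in dark(a,(240,270,280,330),60)])
# pad middle: upper face 132 mm at rest, 115 from pivot
for th,z in ((0,.132),(0,.065)):
    r=np.sqrt(.115**2-(z-.08)**2); q=p-r*SX; print(z,r,q); go(q,z+.04)
E
```

```text
time: 36.85
eef_pos: [0.4323, 0.3092, 0.0242]
tcp_rot: [0.64, 0.768, 0.0, -0.001]
contact_force: [-0.6, 0.6, 0.3]
opening: 0.308
finger_force: 60.0
time: 37.85
eef_pos: [0.4341, 0.3095, 0.2176]
tcp_rot: [0.64, 0.768, 0.003, 0.0]
contact_force: [0.2, 0.4, -0.4]
opening: 0.301
finger_force: 0.0
pump [0.55606115 0.13788947] [array([0.4617895 , 0.11992243, 0.132     ])]
0.132 0.10257192598367254 [0.45518707 0.11930402]
shift [-0.1906 -0.0122  0.042 ] rot [ 0.0001 -0.0027 -0.0002]
0.065 0.1140175425099138 [0.44393091 0.11723014]
shift [-0.1908 -0.0236  0.109 ] rot [ 0.0001 -0.0027 -0.0002]
```

Scaled: -0.0175 m is -3.5, -0.19 m is -38.

```bash
echo '[[-10,-2,0,0,0,0,0],[-20,-3.5,0,0,0,0,0],[-30,-3.5,0,0,0,0,0],[-38,-3.5,4,0,0,0,0],[-38,-3.5,8,0,0,0,0],[-38,-3.5,8,0,0,0,0],[-38,-3.5,8,0,0,0,0]]' | python3 inch.py 40
python3 - <<'E'
from h import *
go([.45,.1185],.14)
a=ctrl.read_camera("top"); t=tray(a); print(t); cv2.imwrite("pics/t7.png",cv2.resize(a["pixels"][150:380,60:360,::-1],None,fx=2,fy=2))
b=ctrl.read_camera("scene"); cv2.imwrite("pics/s7.png",cv2.resize(b["pixels"][130:330,230:490,::-1],None,fx=3,fy=3))
E
```

```text
time: 38.78
eef_pos: [0.4485, 0.1187, 0.1718]
tcp_rot: [0.64, 0.769, -0.001, -0.002]
contact_force: [0.5, 0.5, 0.1]
opening: -0.001
finger_force: 0.0
shift [-0.0005  0.0016  0.0318] rot [-0.0052 -0.002   0.0003]
((0.4675154685974121, 0.35312700271606445), (0.23784033954143524, 0.1643233746290207), 5.680838108062744)
```

View pics/s7.png

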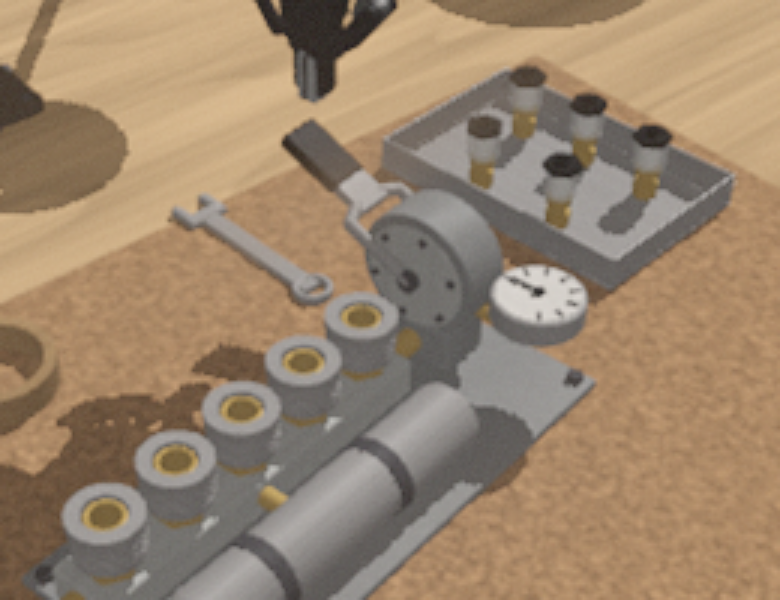

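All five couplings are empty with their sleeves level, and all five filters stand in the tray. The gauge needle points at (510,280). First stroke down.

```bash
echo '[[0,0,5,0,0,0,0],[0,0,10,0,0,0,0],[0,0,15,0,0,0,0],[0,0,19,0,0,0,0],[0,0,20,0,0,0,0],[0,0,20,0,0,0,0]]' | python3 inch.py; echo '[[0,0,0.8,0,0,0,0],[0,0,0.8,0,0,0,0]]' | python3 inch.py
```

```text
time: 39.62
eef_pos: [0.449, 0.1189, 0.0741]
tcp_rot: [0.639, 0.769, -0.001, -0.002]
contact_force: [-4.8, -1.7, 8.7]
opening: 0.003
finger_force: 5.0
time: 39.88
eef_pos: [0.4492, 0.119, 0.0705]
tcp_rot: [0.639, 0.769, -0.001, -0.002]
contact_force: [-4.1, -0.8, 10.2]
opening: 0.0
finger_force: 5.2
```

```bash
echo '[[0,0,0.8,0,0,0,0],[0,0,0.8,0,0,0,0]]' | python3 inch.py;echo '[[0,0,0.6,0,0,0,0],[0,0,0.6,0,0,0,0]]' | python3 inch.py
```

```text
time: 40.12
eef_pos: [0.4496, 0.119, 0.0671]
tcp_rot: [0.639, 0.769, -0.001, -0.001]
contact_force: [-4.2, -1.6, 10.8]
opening: -0.001
finger_force: 6.2
time: 40.38
eef_pos: [0.4499, 0.1191, 0.0667]
tcp_rot: [0.639, 0.769, -0.002, -0.002]
contact_force: [-12.1, -1.6, 28.0]
opening: -0.001
finger_force: 14.9
```

Scaled: -0.11 m is -22, -0.09 m is -18.

```bash
echo '[[0,0,-6,0,0,0,0],[0,0,-12,0,0,0,0],[0,0,-18,0,0,0,0],[0,0,-22,0,0,0,0],[0,0,-22,0,0,0,0],[0,0,-22,0,0,0,0],[0,0,-22,0,0,0,0]]' | python3 inch.py
cat >> h.py <<'E'
def needle():
    a=ctrl.read_camera("top"); c=C[2]+.2*SY+.088*SX; u=proj(a,[*c,.099])
    im=cv2.resize(a["pixels"][int(u[1])-24:int(u[1])+24,int(u[0])-24:int(u[0])+24],None,fx=8,fy=8,interpolation=cv2.INTER_CUBIC).max(2)
    y,x=np.nonzero(im<90); d=np.c_[x,y]-[192,192]; r=np.hypot(*d.T); k=(r>20)&(r<75)
    m=d[k].mean(0); print("angle cw from image up",np.arctan2(m[0],-m[1]),k.sum(),u); return im
E
python3 - <<'E'
from h import *
cv2.imwrite("pics/n1.png",needle())
# initial picture for reference
E
```

```text
time: 41.25
eef_pos: [0.4481, 0.1185, 0.17]
tcp_rot: [0.64, 0.769, -0.002, -0.003]
contact_force: [0.7, -0.1, -1.1]
opening: 0.0
finger_force: 0.0
angle cw from image up 2.4513833319349723 14 [243.84877586 201.35307841]
```

View pics/n1.png

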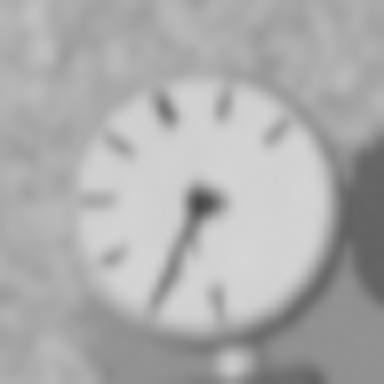

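After stroke 1 the needle tip is at (155,310), the first mark after zero at (218,305). The broad fifth mark is at (165,108). Strokes 2 and 3 next.

```bash
D='one'; echo '[[0,0,6,0,0,0,0],[0,0,12,0,0,0,0],[0,0,18,0,0,0,0],[0,0,21,0,0,0,0],[0,0,22,0,0,0,0],[0,0,22,0,0,0,0],[0,0,22,0,0,0,0]]' | python3 inch.py
echo '[[0,0,-6,0,0,0,0],[0,0,-12,0,0,0,0],[0,0,-18,0,0,0,0],[0,0,-22,0,0,0,0],[0,0,-22,0,0,0,0],[0,0,-22,0,0,0,0],[0,0,-22,0,0,0,0]]' | python3 inch.py
echo '[[0,0,6,0,0,0,0],[0,0,12,0,0,0,0],[0,0,18,0,0,0,0],[0,0,21,0,0,0,0],[0,0,22,0,0,0,0],[0,0,22,0,0,0,0],[0,0,22,0,0,0,0]]' | python3 inch.py
echo '[[0,0,-6,0,0,0,0],[0,0,-12,0,0,0,0],[0,0,-18,0,0,0,0],[0,0,-22,0,0,0,0],[0,0,-22,0,0,0,0],[0,0,-22,0,0,0,0],[0,0,-22,0,0,0,0]]' | python3 inch.py
```

```text
time: 42.18
eef_pos: [0.4497, 0.1186, 0.0666]
tcp_rot: [0.64, 0.769, -0.002, -0.002]
contact_force: [-13.7, -1.9, 33.0]
opening: -0.001
finger_force: 18.1
time: 43.05
eef_pos: [0.4479, 0.1184, 0.1696]
tcp_rot: [0.64, 0.768, -0.002, -0.003]
contact_force: [-0.4, 0.1, 0.6]
opening: 0.001
finger_force: 0.0
time: 43.92
eef_pos: [0.4495, 0.1186, 0.0665]
tcp_rot: [0.64, 0.769, -0.002, -0.003]
contact_force: [-14.8, -1.8, 35.1]
opening: 0.0
finger_force: 18.8
time: 44.8
eef_pos: [0.4479, 0.1184, 0.1696]
tcp_rot: [0.64, 0.768, -0.002, -0.003]
contact_force: [0.1, -0.6, -0.1]
opening: -0.001
finger_force: 0.0
```

Both bottomed out cleanly. Strokes 4 and 5 next.

```bash
echo '[[0,0,6,0,0,0,0],[0,0,12,0,0,0,0],[0,0,18,0,0,0,0],[0,0,20.8,0,0,0,0],[0,0,21.8,0,0,0,0],[0,0,21.8,0,0,0,0],[0,0,21.8,0,0,0,0]]' | python3 inch.py
echo '[[0,0,-6,0,0,0,0],[0,0,-12,0,0,0,0],[0,0,-18,0,0,0,0],[0,0,-21.8,0,0,0,0],[0,0,-21.8,0,0,0,0],[0,0,-21.8,0,0,0,0],[0,0,-21.8,0,0,0,0]]' | python3 inch.py
echo '[[0,0,6,0,0,0,0],[0,0,12,0,0,0,0],[0,0,18,0,0,0,0],[0,0,20.8,0,0,0,0],[0,0,21.8,0,0,0,0],[0,0,21.8,0,0,0,0],[0,0,21.8,0,0,0,0]]' | python3 inch.py
echo '[[0,0,-6,0,0,0,0],[0,0,-12,0,0,0,0],[0,0,-18,0,0,0,0],[0,0,-26,0,0,0,0],[0,0,-32,0,0,0,0],[0,0,-32,0,0,0,0],[0,0,-32,0,0,0,0]]' | python3 inch.py
python3 - <<'E'
from h import *
n=cv2.cvtColor(cv2.resize(needle(),(300,300)),cv2.COLOR_GRAY2BGR)
a=ctrl.read_camera("top"); print(tray(a))
b=ctrl.read_camera("scene"); s=cv2.resize(b["pixels"][130:330,230:490,::-1],(455,350))
o=np.zeros((350,755,3),np.uint8);o[:300,:300]=n;o[:,300:]=s;cv2.imwrite("pics/f.png",o)
E
```

```text
time: 45.68
eef_pos: [0.4494, 0.1186, 0.0666]
tcp_rot: [0.64, 0.769, -0.002, -0.002]
contact_force: [-11.3, -1.3, 29.1]
opening: -0.001
finger_force: 15.8
time: 46.55
eef_pos: [0.4479, 0.1184, 0.1696]
tcp_rot: [0.64, 0.768, -0.002, -0.003]
contact_force: [-0.1, -0.4, -0.4]
opening: 0.002
finger_force: 0.0
time: 47.42
eef_pos: [0.4494, 0.1186, 0.0666]
tcp_rot: [0.64, 0.769, -0.002, -0.002]
contact_force: [-12.0, -2.3, 28.9]
opening: 0.001
finger_force: 15.7
time: 48.3
eef_pos: [0.4482, 0.1183, 0.2205]
tcp_rot: [0.64, 0.768, -0.002, -0.003]
contact_force: [-1.3, -0.3, -0.8]
opening: -0.002
finger_force: 0.0
angle cw from image up 2.1451011569695986 1 [243.84877586 201.35307841]
((0.4674125909805298, 0.3538566827774048), (0.2379121035337448, 0.1628483384847641), 5.675411701202393)
```

View pics/f.png

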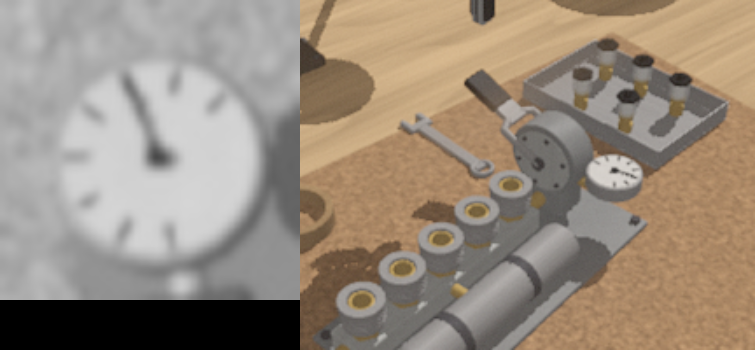

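The needle lies on the broad fifth mark (127,80). The lever is up, the filters stand in the tray and the sleeves are forward.

```bash
python3 -c "
from plant import ctrl
print(ctrl.sign_off())"
```

```text
the job is handed in; nothing more can be done
None
```

The job is handed in: all five filters were pulled and stand in the tray, all five sleeves look fully forward, and the lever had exactly five full strokes, with the needle on the fifth mark.

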